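# Set the cutting dies on their leather blanks for the press

## Robot

A 6-joint arm with a two-finger parallel gripper is mounted at the origin on the work surface. World frame = base frame: x ahead of the robot, y to its left, z up, the work surface at z = 0. Lengths are in m, angles in degrees, forces in N, time in s.
With the tool pointing down it reaches from about 0.375 to 0.9 m from the base axis. Payload 3.1 kg.
Tool frame: the origin (TCP) lies on the centre line of the jaws, within the pads' length; the fingertips stand 25 mm ahead of it and the grasp point (between the pads) lies 6 mm ahead of it; z points along the fingers, y is the line along which they close (so a half turn about z gives the same grasp; the last joint's range is limited). The gripper opens to 87 mm and grips with 3 to 60 N. Pads are 19 mm wide; open, the fingers measure 117 mm over their backs; the gripper's body (75 mm by 190 mm) begins 51 mm behind the grasp point.
Start: joints at [-87.233, 30.224, 82.088, -0, 67.689, -10.227], TCP at [0.141, -0.609, 0.248] pointing down, gripper open.
Joint ranges: [-176.69, 176.69], [-43.24, 126.21], [12.49, 139.97], [-82, 262], [0, 151.66], [-163.58, 163.58]. Speed limits (degrees/s): [159.86, 159.86, 180, 180, 180, 180].

## Interface

Orientations are given as a 3x3 rotation matrix whose columns are the frame's x, y, z axes.
In Python, from rig import * gives the robot as it stands.
- The arm moves only by the tool step_arm, never from a script. Its argument "steps" is a list of rows, each a list of 7 numbers: the shift along the tool's x, y, z normalised to -1 to 1, where 1 is 0.3 m, then the turn, a rotation vector about the tool's x, y, z normalised to -1 to 1, where 1 is 45 degrees, then the gripper's target within -1 to 1 (shut at 1, half-way at 0, fully open at -1). A call has 1 to 8 rows; each row is the pose to reach, as a shift and turn from the pose commanded when the call began, along the tool's axes at that moment; what a row does not reach only later rows make up. A row lasts 1/12 s, in which the tool goes at most 41.7 mm and 7.16 degrees, less where a joint would pass 70% of its speed; a pose out of reach is approached as far as the arm can. A call with a number of a shift or a turn outside -1 to 1 is refused whole. A call with a gripper value outside its range is refused whole. The fingers move at their own pace and stop on an object; the grip force is fixed at half the most. Time passes only in rows, so rows that repeat a pose let the fingers close. It gives the time, the measured TCP pose, the force, the opening and the grip force at its end, in the units of the state.
- read_state(): the state, without advancing time (a new reading comes with each control period).
- capture(name): name is "scene" or "top"; returns a dict with "image" (420x560x3 uint8, red, green, blue), "vertical_fov" (degrees; the focal length in pixels is half the picture's height over the tangent of half this angle, whatever the lens; pixels are square), "cx", "cy" (the principal point, pixels), "world_from_camera" (4x4, takes a point from camera to world coordinates). Camera axes: x right, y down, z forward; pixel columns grow to the right and rows downward; lengths in m; the calibration is good to about 2 mm. A picture is of the moment at which its call begins. There is no depth.
- hand_in(): hands the job in; it is judged then, once.
The state is a dict: "time_s": time; "joint_positions": joint angles; "qvel": joint speeds; "tau": joint torques, N m; "position": TCP position; "tcp_rot": TCP orientation; "force": force on the tool from outside, world axes, zero at the start; "moment": the same for the moment, N m; "opening": opening from 0.0 (shut) to 1.0 (fully open); "grasp_force": force on a finger pad.
Only numpy, scipy, OpenCV 4.12 (cv2) and the standard library are available. Lean on these libraries where they do the work, as an engineer would, in place of code of your own. Each camera call takes 0.05 s, during which the arm holds its last target. There are 200 camera calls.

## Task

The press board is ready for its next stroke: take the four steel cutting dies from the green mat and set each one on the leather blank of its own shape and size, lying flat, centred and lined up so that an even margin of leather shows all round. Lower each die onto the leather without dropping it, as the edges are sharp, and leave the mallet and the dye bottle where they are.

Things in the scene. Friction and masses are not known exactly. Their poses are not given: they have to be found in the camera images.
- die_large_round_centre (a point): Loose steel cutting die flat on the green mat, edge down: round, 66 mm outside diameter, one brace across the middle along its y axis. Hollow outline of upright band, 32 mm tall, 3 mm thick. Point: centre of the outline, half-way up (16 mm above the edge); z up. Grip the outer sides across the width, any direction. Same when turned end for end. 0.1 to 0.42 kg.
- die_small_round_centre (a point): Loose steel cutting die flat on the green mat, edge down: round, 44 mm outside diameter, no brace. Hollow outline of upright band, 32 mm tall, 3 mm thick. Point: centre of the outline, half-way up (16 mm above the edge); z up. Grip the outer sides across the width, any direction. Same when turned end for end. 0.1 to 0.42 kg.
- die_oblong_centre (a point): Loose steel cutting die flat on the green mat, edge down: rectangle with 10 mm rounded corners, 94 mm long (x axis) by 64 mm wide (y axis) outside, two braces across. Hollow outline of upright band, 32 mm tall, 3 mm thick. Point: centre of the outline, half-way up (16 mm above the edge); z up. Grip the outer sides across the width, closing along y. Same when turned end for end. 0.1 to 0.42 kg.
- die_round_ended_centre (a point): Loose steel cutting die flat on the green mat, edge down: straight sides with half-round ends, 96 mm long (x axis) by 46 mm wide (y axis) outside, two braces across. Hollow outline of upright band, 32 mm tall, 3 mm thick. Point: centre of the outline, half-way up (16 mm above the edge); z up. Grip the outer sides across the width, closing along y. Same when turned end for end. 0.1 to 0.42 kg.
- leather_large_round (a point): Tan leather blank lying flat on the white press board, 4 mm thick, fixed: round, 90 mm diameter; 12 mm larger all round than the die of the same shape. The point is the centre of its upper face (24 mm above the bench; the board is 20 mm thick); z up.
- leather_small_round (a point): Tan leather blank lying flat on the white press board, 4 mm thick, fixed: round, 68 mm diameter; 12 mm larger all round than the die of the same shape. The point is the centre of its upper face (24 mm above the bench; the board is 20 mm thick); z up.
- leather_oblong (a point): Tan leather blank lying flat on the white press board, 4 mm thick, fixed: rectangle, 118 mm long (x axis) by 88 mm wide (y axis); 12 mm larger all round than the die of the same shape. The point is the centre of its upper face (24 mm above the bench; the board is 20 mm thick); z up.
- leather_round_ended (a point): Tan leather blank lying flat on the white press board, 4 mm thick, fixed: straight sides with half-round ends, 120 mm long (x axis) by 70 mm wide (y axis); 12 mm larger all round than the die of the same shape. The point is the centre of its upper face (24 mm above the bench; the board is 20 mm thick); z up.
- mallet_head (a point): Bystander: mallet with a pale head 80 mm long and 52 mm thick and a wooden handle, about 280 mm overall, lying beyond the board. The point is the middle of the head. Leave it alone.
- dye_bottle_middle (a point): Bystander: dark bottle of edge dye, 42 mm diameter, 85 mm tall, standing beyond the cutting mat. The point is half-way up. Leave it alone.
Things that resemble listed ones, but are neither listed nor needed, are in the scene too. Leave any purple look-alike of the part that bears die_large_round_centre alone.

How it is judged:
By the outcome, as a careful person would: the job done as asked, in the order asked, and still so for the second after the job is handed in, with the robot touching nothing.
It also fails if it takes over 115 s, if anything falls off the work surface, if the arm or the gripper's body presses on something with over 40 N, if the wrist force passes 120 N, or if a joint passes its speed limit or range.

## Working session

There is one attempt and no reset: what is moved stays moved. The work goes in short steps, Python scripts to look and compute and a tool call to move; the robot and the scene stay as the last step left them, time stands still between calls to the robot, and variables do not carry over. Pictures are saved under pics/ and viewed, at most 14 in all, crops included, and the job is handed in when it is done.

Besides the shell and the picture viewer there is one more tool, called after "Emit:" as name(argument=value, ...), one argument or row to a line, values as JSON. step_arm: Moves the arm, as the interface text tells. Scaled input: -1 to 1 covers 0.3 m each way for a shift and 45 degrees each way for a turn. Its arguments: {"type":"object","properties":{"steps":{"type":"array"}},"required":["steps"]}

```bash
ls; mkdir -p pics; python3 - <<'E'
from rig import *
import cv2,numpy as np
for n in("scene","top"):
    c=capture(n);cv2.imwrite(f"pics/{n}0.png",c["image"][:,:,::-1]);print(n,c["vertical_fov"],c["cx"],c["cy"],np.round(c["world_from_camera"],3).tolist())
print(read_state())
E
```

```text
pics
scene 49.24287247994255 275.3334609453831 207.3933930474974 [[0.488, 0.679, -0.549, 1.177], [0.873, -0.387, 0.296, -0.401], [-0.011, -0.624, -0.781, 0.844], [0.0, 0.0, 0.0, 1.0]]
top 49.030243089760205 278.283333081666 211.4535872564592 [[-0.016, -0.985, 0.174, 0.401], [-1.0, 0.015, -0.005, -0.096], [0.002, -0.174, -0.985, 1.204], [0.0, 0.0, 0.0, 1.0]]
{'time_s': 0.1, 'joint_positions': array([-8.72341209e+01,  3.02741157e+01,  8.21488657e+01, -9.45721420e-04,
        6.76897250e+01, -1.02278581e+01]), 'qvel': array([ 0.01432022, -0.10597353, -0.22581771, -0.07186119,  0.07014617,
       -0.05001925]), 'tau': array([-2.81604716e-04, -4.40985918e+01, -1.77150393e+01,  6.34783320e-02,
        5.34146489e-02, -3.79597759e-05]), 'position': array([ 0.14051635, -0.60837162,  0.24666533]), 'tcp_rot': array([[ 9.74393254e-01,  2.24850561e-01, -1.10174720e-04],
       [ 2.24850339e-01, -9.74391332e-01,  1.96406852e-03],
       [ 3.34268615e-04, -1.93854794e-03, -9.99998065e-01]]), 'force': array([-0.0126506 ,  0.38547127, -0.03393242]), 'moment': array([-0.042032  ,  0.009953  , -0.07980951]), 'grasp_force': 0.0, 'opening': 0.9973375019639582}
```

View pics/top0.png

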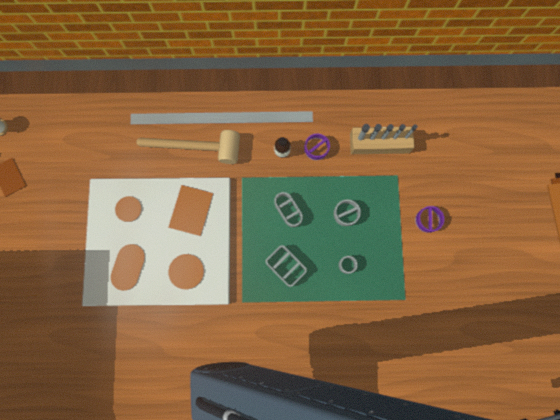

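View pics/scene0.png

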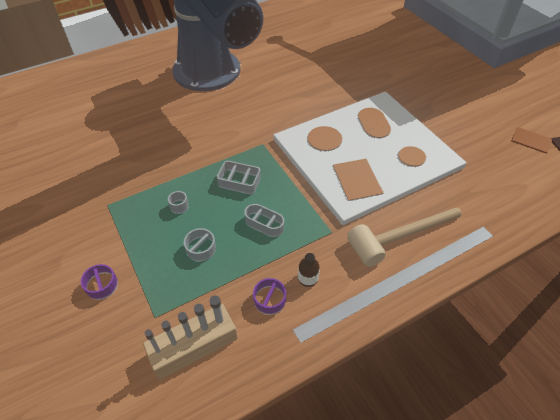

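The top view shows the dies on the mat: round-ended (288,209), large round (347,212), oblong (286,266), small round (348,264). The leathers are small round (128,209), oblong (191,210), round-ended (127,267) and large round (186,271). The scene view agrees, and the purple rings are off the mat.

```bash
cat > h.py <<'E'
from rig import *
import cv2,numpy as np
S=4
def cast(c,px,z):
    px=np.atleast_2d(px).astype(float);f=c["image"].shape[0]/2/np.tan(np.radians(c["vertical_fov"]/2))
    d=np.c_[(px[:,0]-c["cx"])/f,(px[:,1]-c["cy"])/f,np.ones(len(px))]
    M=c["world_from_camera"];d=d@M[:3,:3].T;o=M[:3,3]
    return (o+d*((z-o[2])/d[:,2])[:,None])[:,:2]
def proj(c,P):
    P=np.atleast_2d(P);M=np.linalg.inv(c["world_from_camera"]);f=c["image"].shape[0]/2/np.tan(np.radians(c["vertical_fov"]/2))
    q=P@M[:3,:3].T+M[:3,3];return np.c_[q[:,0]/q[:,2]*f+c["cx"],q[:,1]/q[:,2]*f+c["cy"]]
def up(c):
    im=cv2.resize(c["image"],None,fx=S,fy=S,interpolation=cv2.INTER_CUBIC)
    return im,cv2.cvtColor(im,cv2.COLOR_RGB2HSV)
def blobs(c,mask,z,lo=1e-3):
    out=[]
    for k in cv2.findContours(mask.astype(np.uint8),cv2.RETR_EXTERNAL,cv2.CHAIN_APPROX_NONE)[0]:
        if cv2.contourArea(k)<300*S*S/6: continue
        w=cast(c,(cv2.convexHull(k)[:,0]+.5)/S-.5,z)*1000
        w=w.astype(np.float32);m=cv2.moments(w)
        if m["m00"]<1: continue
        ctr=np.array([m["m10"],m["m01"]])/m["m00"];r=cv2.minAreaRect(w)
        a=.5*np.degrees(np.arctan2(2*m["mu11"],m["mu20"]-m["mu02"]))
        L=max(r[1]);ra=r[2] if r[1][0]>r[1][1] else r[2]+90
        out.append((ctr.round(1).tolist(),"area",round(m["m00"]),"box",np.round(sorted(r[1]),1).tolist(),"PCA",round(a,1),"rect",round(ra,1)))
    return out
def region(m):
    ks=cv2.findContours(m.astype(np.uint8),cv2.RETR_EXTERNAL,cv2.CHAIN_APPROX_NONE)[0]
    k=cv2.convexHull(max(ks,key=cv2.contourArea));o=np.zeros(m.shape,np.uint8);cv2.fillPoly(o,[k],1)
    return cv2.erode(o,np.ones((3*S,3*S)))>0
def dies(c):
    im,h=up(c);g=(h[...,0]>60)&(h[...,0]<95)&(h[...,1]>90)
    return blobs(c,region(g)&~g,.017)
def leathers(c):
    im,h=up(c);w=(h[...,1]<70)&(h[...,2]>90)
    o=[]
    R=region(cv2.morphologyEx(w.astype(np.uint8),cv2.MORPH_OPEN,np.ones((3*S,3*S))))
    return blobs(c,R&(h[...,1]>85),.024)
E
python3 - <<'E'
from h import *
for n in("top","scene"):
    c=capture(n);print(n)
    for b in dies(c):print("D",*b)
    for b in leathers(c):print("L",*b)
E
```

```text
top
D [470.6, -278.2] area 2019 box [48.9, 51.6] PCA -72.0 rect 83.0
D [470.2, -119.0] area 7043 box [72.6, 101.5] PCA 44.8 rect 43.6
D [606.3, -281.3] area 4331 box [73.1, 74.9] PCA -53.4 rect 89.1
D [617.7, -127.6] area 5051 box [56.6, 103.6] PCA 29.8 rect 28.9
L [459.4, 135.9] area 6126 box [87.7, 88.4] PCA -88.5 rect 91.5
L [472.8, 284.9] area 7121 box [69.6, 118.2] PCA -17.2 rect 163.3
L [623.5, 289.7] area 3459 box [65.7, 66.3] PCA 74.6 rect 92.6
L [617.9, 126.6] area 10106 box [87.1, 116.9] PCA -15.7 rect 164.4
scene
L [619.5, 124.2] area 9989 box [86.2, 116.5] PCA -16.0 rect 164.5
L [625.0, 287.3] area 3428 box [65.2, 66.1] PCA -56.6 rect 141.3
L [460.9, 133.8] area 6115 box [87.1, 88.7] PCA -47.0 rect 139.3
L [474.6, 282.3] area 7087 box [69.2, 119.0] PCA -17.7 rect 163.0
```

```bash
cat > go.py <<'E'
import sys
from rig import *
import numpy as np
x,y,z=[float(v)/1000 for v in sys.argv[1:4]];s=read_state();R=s["tcp_rot"];p=s["position"]
phi=np.degrees(np.arctan2(R[1,0],R[0,0]));t=float(sys.argv[4]) if len(sys.argv)>4 else phi
d=R.T@(np.array([x,y,z])-p)
print("pos",(p*1000).round(1),"phi",round(phi,2),"F",s["force"].round(1),"open",round(s["opening"]*87,1),"t",round(s["time_s"],1))
print("shift",(d/.3).round(3),"turnz",round(-(t-phi)/45,3),"rows",round(np.linalg.norm(d)/.0417,1),round(abs(t-phi)/7.16,1))
E
python3 go.py 471 -279 150 13
```

```text
pos [ 140.6 -608.6  246.9] phi 13.0 F [-0.4 -0.7 -0.3] open 86.8 t 0.2
shift [ 1.32  -0.822  0.324] turnz -0.0 rows 11.4 0.0
```

Emit:
step_arm(
  steps=[
    [0.66,-0.41,0.1,0,0,0,-1],
    [0.66,-0.41,0.1,0,0,0,-1],
    [0.66,-0.41,0.1,0,0,0,-1],
    [0.66,-0.41,0.1,0,0,0,-1],
    [0.66,-0.41,0.1,0,0,0,-1],
    [0.66,-0.41,0.1,0,0,0,-1],
  ],
)

```text
time_s: 0.7
position: [0.3075, -0.4409, 0.2169]
tcp_rot: [[0.974, 0.226, -0.0], [0.226, -0.974, 0.003], [0.001, -0.003, -1.0]]
force: [-0.2, 0.2, 0.5]
opening: 0.997
grasp_force: 0.0
```

Emit:
step_arm(
  steps=[
    [0.66,-0.412,0.224,0,0,0,-1],
    [0.66,-0.412,0.224,0,0,0,-1],
    [0.66,-0.412,0.224,0,0,0,-1],
    [0.66,-0.412,0.224,0,0,0,-1],
    [0.66,-0.412,0.224,0,0,0,-1],
    [0.66,-0.412,0.224,0,0,0,-1],
    [0.66,-0.412,0.224,0,0,0,-1],
    [0.66,-0.412,0.224,0,0,0,-1],
  ],
)

```text
time_s: 1.37
position: [0.4716, -0.2778, 0.1496]
tcp_rot: [[0.973, 0.229, -0.001], [0.229, -0.973, 0.001], [-0.001, -0.001, -1.0]]
force: [-1.4, -0.5, -0.9]
opening: 0.997
grasp_force: 0.0
```

```bash
python3 go.py 471 -279 31 13; python3 - <<'E'
from h import *
c=capture("scene");im,h=up(c);print(h[::,:][235*S,270*S-400],h[180*S,140*S],h[240*S,150*S])
cv2.imwrite("pics/s1.png",c["image"][100:330,70:350,::-1].repeat(2,0).repeat(2,1))
E
```

```text
pos [ 471.6 -277.8  149.6] phi 13.23 F [-1.4 -0.5 -0.9] open 86.8 t 1.4
shift [-0.002  0.004  0.395] turnz 0.005 rows 2.8 0.0
[ 77  85 129] [ 13 116 114] [ 76  81 129]
```

View pics/s1.png

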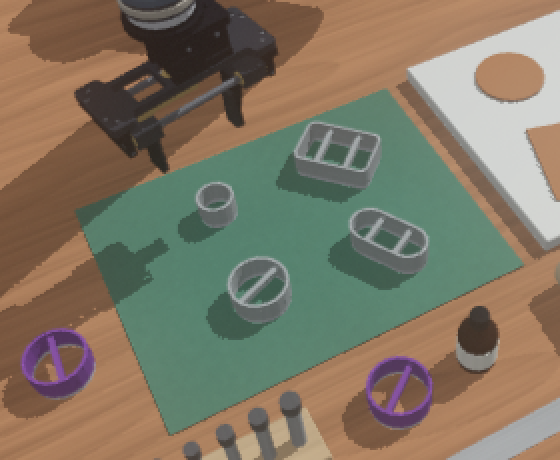

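The crop shows the open gripper up and behind the small round die at (216,205). That fits its 150 mm height. I'll measure the dies in this view too, with a lower saturation threshold.

```bash
sed -i 's/h\[...,1\]>90)$/h[...,1]>55)/' h.py; python3 - <<'E'
from h import *
c=capture("scene")
for b in dies(c):print("D",*b)
print(proj(c,[[.471,-.279,.017],[.471,-.278,.125]]))
E
```

```text
D [602.3, -280.5] area 4995 box [68.6, 89.9] PCA -12.4 rect 163.8
D [613.0, -127.0] area 6264 box [68.6, 109.9] PCA 19.2 rect 31.5
D [467.2, -277.2] area 2826 box [46.4, 73.2] PCA -10.0 rect 168.2
D [466.1, -118.6] area 9510 box [94.5, 108.8] PCA 22.8 rect 44.2
[[177.73062426 202.91353818]
 [169.2325143  171.01978616]]
```

Emit:
step_arm(
  steps=[
    [0,0.003,0.13,0,0,0,-1],
    [0,0.003,0.26,0,0,0,-1],
    [0,0.003,0.34,0,0,0,-1],
    [0,0.003,0.392,0,0,0,-1],
    [0,0.003,0.392,0,0,0,-1],
    [0,0.003,0.392,0,0,0,1],
    [0,0.003,0.392,0,0,0,1],
    [0,0.003,0.392,0,0,0,1],
  ],
)

```text
time_s: 2.13
position: [0.4716, -0.2818, 0.0343]
tcp_rot: [[0.975, 0.224, 0.002], [0.224, -0.975, -0.002], [0.002, 0.002, -1.0]]
force: [0.2, 0.0, -0.3]
opening: 0.855
grasp_force: 0.0
```

Emit:
step_arm(
  steps=[
    [0,0,0,0,0,0,1],
    [0,0,0,0,0,0,1],
    [0,0,0,0,0,0,1],
    [0,0,0,0,0,0,1],
    [0,0,0,0,0,0,1],
    [0,0,0,0,0,0,1],
  ],
)

```text
time_s: 2.63
position: [0.471, -0.2801, 0.033]
tcp_rot: [[0.974, 0.225, -0.0], [0.225, -0.974, 0.001], [-0.0, -0.001, -1.0]]
force: [-0.8, 0.4, 4.3]
opening: 0.493
grasp_force: 30.0
```

```bash
python3 go.py 624 288 150 13; python3 - <<'E'
from h import *
for n in("top","scene"):
    c=capture(n);cv2.imwrite(f"pics/{n}2.png",c["image"][:,:,::-1]);
    for b in dies(c):print("D",*b)
E
```

```text
pos [ 471.  -280.1   33. ] phi 13.01 F [-0.8  0.4  4.3] open 42.9 t 2.6
shift [ 0.923 -1.73  -0.389] turnz 0.0 rows 14.4 0.0
D [606.2, -281.3] area 3987 box [70.8, 71.5] PCA -49.4 rect 171.7
D [575.5, -198.2] area 32057 box [122.7, 401.8] PCA 76.9 rect 81.7
D [602.4, -280.5] area 4997 box [68.5, 89.9] PCA -12.5 rect 163.8
D [613.0, -127.0] area 6268 box [68.6, 109.9] PCA 19.2 rect 31.5
D [440.6, -275.5] area 14721 box [103.5, 216.8] PCA -83.2 rect 89.9
D [466.2, -118.5] area 9465 box [94.2, 108.6] PCA 22.7 rect 43.8
```

View pics/scene2.png

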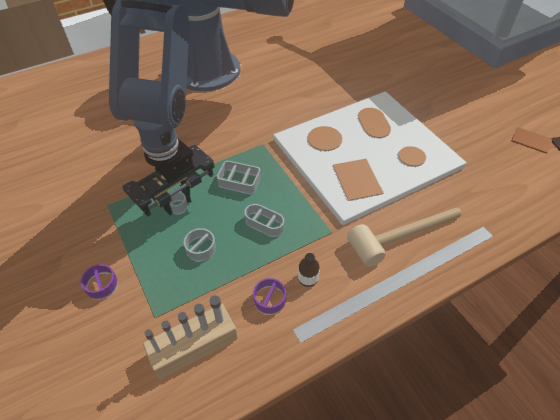

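The picture shows the gripper closed on the small round die at (178,203), and the other dies haven't moved. I'll lift it and carry it across.

Emit:
step_arm(
  steps=[
    [0,0,-0.05,0,0,0,1],
    [0,0,-0.15,0,0,0,1],
    [0,0,-0.26,0,0,0,1],
    [0.15,-0.28,-0.3,0,0,0,1],
    [0.3,-0.56,-0.3,0,0,0,1],
    [0.46,-0.86,-0.3,0,0,0,1],
    [0.46,-0.86,-0.3,0,0,0,1],
    [0.46,-0.86,-0.3,0,0,0,1],
  ],
)

```text
time_s: 3.4
position: [0.5258, -0.0783, 0.1207]
tcp_rot: [[0.975, 0.224, 0.0], [0.224, -0.975, -0.0], [0.0, 0.0, -1.0]]
force: [1.5, -1.2, -0.9]
opening: 0.493
grasp_force: 30.0
```

Emit:
step_arm(
  steps=[
    [0.46,-0.87,0,0,0,0,1],
    [0.46,-0.87,0,0,0,0,1],
    [0.46,-0.87,0,0,0,0,1],
    [0.46,-0.87,0,0,0,0,1],
    [0.46,-0.87,0,0,0,0,1],
    [0.46,-0.87,0,0,0,0,1],
    [0.46,-0.87,0,0,0,0,1],
    [0.46,-0.87,0,0,0,0,1],
  ],
)

```text
time_s: 4.07
position: [0.6032, 0.2126, 0.1207]
tcp_rot: [[0.973, 0.23, 0.005], [0.23, -0.973, 0.003], [0.006, -0.002, -1.0]]
force: [0.4, -0.4, 0.4]
opening: 0.49
grasp_force: 30.0
```

```bash
python3 go.py 624.2 288.5 65 13; python3 - <<'E'
from h import *
c=capture("scene");cv2.imwrite("pics/s3.png",c["image"][60:240,250:490,::-1].repeat(3,0).repeat(3,1))
print(proj(c,[[.624,.288,.024]]))
E
```

```text
pos [603.2 212.6 120.7] phi 13.32 F [ 0.4 -0.4  0.4] open 42.7 t 4.1
shift [ 0.125 -0.229  0.187] turnz 0.007 rows 2.3 0.0
[[411.69753795 155.2896828 ]]
```

View pics/s3.png

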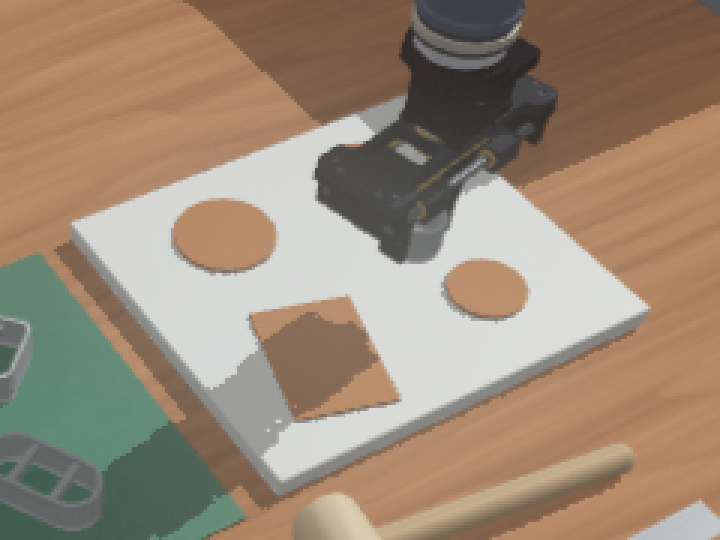

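Emit:
step_arm(
  steps=[
    [0.125,-0.229,0,0,0,0,1],
    [0.125,-0.229,0,0,0,0,1],
    [0.125,-0.229,0.1,0,0,0,1],
    [0.125,-0.229,0.187,0,0,0,1],
    [0.125,-0.229,0.187,0,0,0,1],
    [0.125,-0.229,0.187,0,0,0,1],
  ],
)

```text
time_s: 4.62
position: [0.6204, 0.2791, 0.0624]
tcp_rot: [[0.975, 0.224, -0.006], [0.224, -0.975, -0.002], [-0.006, 0.001, -1.0]]
force: [0.1, -0.4, 0.0]
opening: 0.493
grasp_force: 30.0
```

```bash
python3 go.py 624.2 288.5 58 13
```

```text
pos [620.4 279.1  62.4] phi 12.94 F [ 0.1 -0.4  0. ] open 42.9 t 4.6
shift [ 0.019 -0.028  0.015] turnz -0.001 rows 0.3 0.0
```

Emit:
step_arm(
  steps=[
    [0.019,-0.028,0,0,0,0,1],
    [0.019,-0.028,0,0,0,0,1],
    [0.019,-0.028,0,0,0,0,1],
    [0.019,-0.028,0.003,0,0,0,1],
    [0.019,-0.028,0.006,0,0,0,1],
    [0.019,-0.028,0.009,0,0,0,1],
    [0.019,-0.028,0.012,0,0,0,1],
    [0.019,-0.028,0.012,0,0,0,1],
  ],
)

```text
time_s: 5.28
position: [0.6258, 0.2902, 0.0609]
tcp_rot: [[0.974, 0.225, -0.001], [0.225, -0.974, -0.0], [-0.001, 0.0, -1.0]]
force: [0.5, 0.8, -0.2]
opening: 0.491
grasp_force: 30.0
```

```bash
python3 go.py 624.2 288.5 54 13
```

```text
pos [625.8 290.2  60.9] phi 12.99 F [ 0.5  0.8 -0.2] open 42.7 t 5.3
shift [-0.007  0.004  0.023] turnz -0.0 rows 0.2 0.0
```

Emit:
step_arm(
  steps=[
    [-0.006,0.004,0,0,0,0,1],
    [-0.006,0.004,0.004,0,0,0,1],
    [-0.006,0.004,0.008,0,0,0,1],
    [-0.006,0.004,0.011,0,0,0,1],
    [-0.006,0.004,0.013,0,0,0,1],
    [-0.006,0.004,0.015,0,0,0,1],
    [-0.006,0.004,0.015,0,0,0,1],
    [-0.006,0.004,0.015,0,0,0,1],
  ],
)

```text
time_s: 5.95
position: [0.6246, 0.2888, 0.0565]
tcp_rot: [[0.974, 0.225, -0.0], [0.225, -0.974, -0.0], [-0.0, 0.0, -1.0]]
force: [1.3, 0.3, -1.0]
opening: 0.493
grasp_force: 30.0
```

```bash
python3 go.py 624.2 288.5 54 13
```

```text
pos [624.6 288.8  56.5] phi 12.99 F [ 1.3  0.3 -1. ] open 42.9 t 6.0
shift [-0.001  0.001  0.008] turnz -0.0 rows 0.1 0.0
```

Emit:
step_arm(
  steps=[
    [0,0,0.001,0,0,0,1],
    [0,0,0.002,0,0,0,1],
    [0,0,0.003,0,0,0,1],
    [0,0,0.003,0,0,0,1],
  ],
)

```text
time_s: 6.28
position: [0.6246, 0.2888, 0.0556]
tcp_rot: [[0.974, 0.225, -0.0], [0.225, -0.974, -0.0], [-0.0, -0.0, -1.0]]
force: [-0.3, 0.0, -1.6]
opening: 0.495
grasp_force: 30.0
```

Emit:
step_arm(
  steps=[
    [0,0,0.001,0,0,0,1],
    [0,0,0.002,0,0,0,1],
    [0,0,0.003,0,0,0,1],
    [0,0,0.003,0,0,0,1],
  ],
)

```text
time_s: 6.62
position: [0.6245, 0.2888, 0.0547]
tcp_rot: [[0.974, 0.225, -0.0], [0.225, -0.974, -0.0], [-0.0, 0.0, -1.0]]
force: [0.6, 0.0, -1.5]
opening: 0.494
grasp_force: 30.0
```

Emit:
step_arm(
  steps=[
    [0,0,0.001,0,0,0,1],
    [0,0,0.002,0,0,0,1],
    [0,0,0.003,0,0,0,1],
    [0,0,0.003,0,0,0,1],
  ],
)

```text
time_s: 6.95
position: [0.6246, 0.2888, 0.0541]
tcp_rot: [[0.974, 0.225, 0.0], [0.225, -0.974, 0.0], [0.0, -0.0, -1.0]]
force: [-0.5, -0.3, 0.3]
opening: 0.497
grasp_force: 30.0
```

Emit:
step_arm(
  steps=[
    [0,0,0.001,0,0,0,1],
    [0,0,0.002,0,0,0,1],
    [0,0,0.003,0,0,0,1],
    [0,0,0.003,0,0,0,1],
  ],
)

```text
time_s: 7.28
position: [0.6246, 0.2888, 0.0541]
tcp_rot: [[0.974, 0.225, 0.0], [0.225, -0.974, 0.0], [0.0, 0.0, -1.0]]
force: [-2.3, -0.5, 6.0]
opening: 0.491
grasp_force: 30.0
```

Contact came at TCP z = 54.1 mm, so the place height is the pick height plus 21 mm. I'll release and rise.

Emit:
step_arm(
  steps=[
    [0,0,-0.003,0,0,0,0.2],
    [0,0,-0.003,0,0,0,-0.2],
    [0,0,-0.003,0,0,0,-1],
    [0,0,-0.003,0,0,0,-1],
    [0,0,-0.06,0,0,0,-1],
    [0,0,-0.18,0,0,0,-1],
    [0,0,-0.3,0,0,0,-1],
  ],
)

```text
time_s: 7.87
position: [0.6231, 0.2883, 0.1416]
tcp_rot: [[0.974, 0.225, -0.005], [0.225, -0.974, -0.001], [-0.005, 0.0, -1.0]]
force: [1.5, -0.2, 0.3]
opening: 0.864
grasp_force: 0.0
```

```bash
python3 go.py 607 -282.5 120 13
```

```text
pos [623.1 288.3 141.6] phi 12.99 F [ 1.5 -0.2  0.3] open 75.1 t 7.9
shift [-0.48   1.842  0.075] turnz -0.0 rows 13.7 0.0
```

Emit:
step_arm(
  steps=[
    [-0.24,0.92,0,0,0,0,-1],
    [-0.24,0.92,0,0,0,0,-1],
    [-0.24,0.92,0,0,0,0,-1],
    [-0.24,0.92,0,0,0,0,-1],
    [-0.24,0.92,0,0,0,0,-1],
    [-0.24,0.92,0,0,0,0,-1],
    [-0.24,0.92,0,0,0,0,-1],
    [-0.24,0.92,0,0,0,0,-1],
  ],
)

```text
time_s: 8.53
position: [0.6171, -0.0033, 0.143]
tcp_rot: [[0.976, 0.218, 0.001], [0.218, -0.976, -0.003], [0.001, 0.003, -1.0]]
force: [0.2, -0.1, -0.8]
opening: 1.005
grasp_force: 0.0
```

Emit:
step_arm(
  steps=[
    [-0.24,0.93,0.06,0,0,0,-1],
    [-0.24,0.93,0.06,0,0,0,-1],
    [-0.24,0.93,0.06,0,0,0,-1],
    [-0.24,0.93,0.06,0,0,0,-1],
    [-0.24,0.93,0.06,0,0,0,-1],
    [-0.24,0.93,0.06,0,0,0,-1],
    [-0.24,0.93,0.06,0,0,0,-1],
    [-0.24,0.93,0.06,0,0,0,-1],
  ],
)

```text
time_s: 9.2
position: [0.6095, -0.2929, 0.1248]
tcp_rot: [[0.976, 0.219, 0.003], [0.219, -0.976, -0.006], [0.002, 0.006, -1.0]]
force: [0.8, 0.0, -0.1]
opening: 1.0
grasp_force: 0.0
```

Emit:
step_arm(
  steps=[
    [0,0,0,0,0,0,-1],
    [0,0,0,0,0,0,-1],
    [0,0,0,0,0,0,-1],
  ],
)

```text
time_s: 9.45
position: [0.609, -0.2825, 0.1247]
tcp_rot: [[0.974, 0.226, -0.001], [0.226, -0.974, 0.001], [-0.001, -0.001, -1.0]]
force: [-0.4, 0.6, -0.4]
opening: 0.995
grasp_force: 0.0
```

```bash
python3 go.py 607 -282.5 32.5 13; python3 - <<'E'
from h import *
for n in ("top","scene"):
    c=capture(n);u,v=proj(c,[[.624,.289,.04]])[0].astype(int)
    i=c["image"][v-35:v+35,u-45:u+45,::-1];cv2.imwrite(f"pics/{n}4.png",cv2.resize(i,None,fx=6,fy=6,interpolation=cv2.INTER_NEAREST))
    im,h=up(c);print(n,(u,v))
    for b in leathers(c):print(b)
a=cv2.imread("pics/top4.png");b=cv2.imread("pics/scene4.png");cv2.imwrite("pics/p4.png",cv2.resize(np.vstack([a,b])[:, :],(386,600)))
E
```

```text
pos [ 609.  -282.5  124.7] phi 13.07 F [-0.4  0.6 -0.4] open 86.6 t 9.4
shift [-0.006 -0.001  0.307] turnz 0.002 rows 2.2 0.0
top (np.int64(126), np.int64(207))
([289.6, 311.9], 'area', 20833, 'box', [152.2, 266.3], 'PCA', np.float64(-2.1), 'rect', 15.7)
([472.9, 284.8], 'area', 7128, 'box', [69.6, 118.3], 'PCA', np.float64(-17.2), 'rect', 163.3)
([628.2, 296.8], 'area', 501, 'box', [21.5, 30.1], 'PCA', np.float64(-36.7), 'rect', 147.3)
([622.2, 288.4], 'area', 3137, 'box', [58.2, 65.5], 'PCA', np.float64(-29.2), 'rect', 146.1)
([632.9, 138.1], 'area', 5888, 'box', [78.8, 116.9], 'PCA', np.float64(-34.6), 'rect', 164.3)
([657.2, 12.4], 'area', 639, 'box', [18.6, 59.1], 'PCA', np.float64(28.6), 'rect', 29.6)
scene (np.int64(413), np.int64(150))
([619.6, 124.2], 'area', 9952, 'box', [86.1, 116.4], 'PCA', np.float64(-16.1), 'rect', 164.4)
([626.6, 285.4], 'area', 2999, 'box', [54.7, 65.1], 'PCA', np.float64(32.7), 'rect', 36.2)
([460.8, 133.7], 'area', 6083, 'box', [86.5, 88.6], 'PCA', np.float64(-45.2), 'rect', 139.3)
([474.6, 282.3], 'area', 7048, 'box', [69.2, 118.6], 'PCA', np.float64(-17.6), 'rect', 163.0)
```

View pics/p4.png

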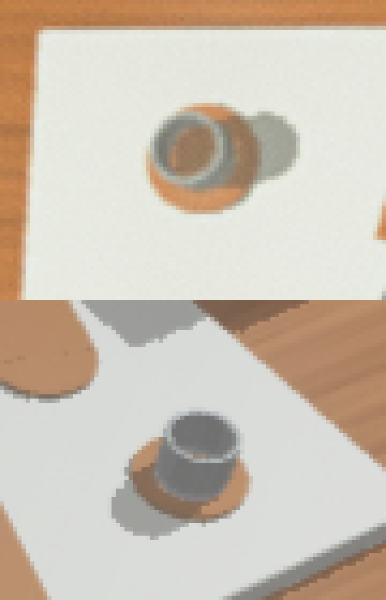

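The crops show the small round die standing flat on its blank, with leather visible all round. The large round die is next.

Emit:
step_arm(
  steps=[
    [-0.006,0,0.1,0,0,0,-1],
    [-0.006,0,0.2,0,0,0,-1],
    [-0.006,0,0.28,0,0,0,-1],
    [-0.006,0,0.307,0,0,0,-1],
    [-0.006,0,0.307,0,0,0,-1],
    [-0.006,0,0.307,0,0,0,1],
    [-0.006,0,0.307,0,0,0,1],
    [-0.006,0,0.307,0,0,0,1],
  ],
)

```text
time_s: 10.22
position: [0.6084, -0.2851, 0.0347]
tcp_rot: [[0.974, 0.225, 0.002], [0.225, -0.974, -0.002], [0.002, 0.002, -1.0]]
force: [0.5, 1.5, 1.0]
opening: 0.855
grasp_force: 0.5
```

Emit:
step_arm(
  steps=[
    [0,0,0,0,0,0,1],
    [0,0,0,0,0,0,1],
    [0,0,0,0,0,0,1],
    [0,0,0,0,0,0,1],
  ],
)

```text
time_s: 10.55
position: [0.6076, -0.2844, 0.0343]
tcp_rot: [[0.974, 0.225, 0.001], [0.225, -0.974, 0.0], [0.001, -0.0, -1.0]]
force: [-1.0, 2.2, 6.2]
opening: 0.748
grasp_force: 30.0
```

```bash
python3 go.py 460.2 134.8 130 13
```

```text
pos [ 607.6 -284.4   34.3] phi 12.97 F [-1.   2.2  6.2] open 65.1 t 10.6
shift [-0.165 -1.472 -0.319] turnz -0.001 rows 10.9 0.0
```

Emit:
step_arm(
  steps=[
    [0,0,-0.05,0,0,0,1],
    [0,0,-0.15,0,0,0,1],
    [0,0,-0.26,0,0,0,1],
    [-0.08,-0.74,-0.3,0,0,0,1],
    [-0.08,-0.74,-0.3,0,0,0,1],
    [-0.08,-0.74,-0.3,0,0,0,1],
    [-0.08,-0.74,-0.3,0,0,0,1],
    [-0.08,-0.74,-0.3,0,0,0,1],
  ],
)

```text
time_s: 11.22
position: [0.5384, -0.0874, 0.1231]
tcp_rot: [[0.975, 0.224, 0.002], [0.224, -0.975, -0.001], [0.001, 0.001, -1.0]]
force: [1.2, 0.2, -2.3]
opening: 0.745
grasp_force: 30.0
```

Emit:
step_arm(
  steps=[
    [-0.08,-0.75,0,0,0,0,1],
    [-0.08,-0.75,0,0,0,0,1],
    [-0.08,-0.75,0,0,0,0,1],
    [-0.08,-0.75,0,0,0,0,1],
    [-0.08,-0.75,0,0,0,0,1],
    [-0.08,-0.75,0,0,0,0,1],
    [-0.08,-0.75,0,0,0,0,1],
    [-0.08,-0.75,0,0,0,0,1],
  ],
)

```text
time_s: 11.88
position: [0.4653, 0.1263, 0.1228]
tcp_rot: [[0.974, 0.228, 0.002], [0.228, -0.974, -0.001], [0.002, 0.001, -1.0]]
force: [1.4, 0.5, -1.5]
opening: 0.748
grasp_force: 30.0
```

```bash
python3 go.py 460.2 134.8 64 13
```

```text
pos [465.3 126.3 122.8] phi 13.18 F [ 1.4  0.5 -1.5] open 65.1 t 11.9
shift [-0.01  -0.032  0.196] turnz 0.004 rows 1.4 0.0
```

Emit:
step_arm(
  steps=[
    [-0.01,-0.032,0,0,0,0.004,1],
    [-0.01,-0.032,0,0,0,0.004,1],
    [-0.01,-0.032,0.06,0,0,0.004,1],
    [-0.01,-0.032,0.12,0,0,0.004,1],
    [-0.01,-0.032,0.17,0,0,0.004,1],
    [-0.01,-0.032,0.196,0,0,0.004,1],
    [-0.01,-0.032,0.196,0,0,0.004,1],
    [-0.01,-0.032,0.196,0,0,0.004,1],
  ],
)

```text
time_s: 12.55
position: [0.4602, 0.1336, 0.0631]
tcp_rot: [[0.975, 0.221, -0.001], [0.221, -0.975, -0.0], [-0.001, -0.0, -1.0]]
force: [-0.0, -0.3, -2.0]
opening: 0.748
grasp_force: 30.0
```

```bash
python3 go.py 460.2 134.8 56.2 13
```

```text
pos [460.2 133.6  63.1] phi 12.74 F [-0.  -0.3 -2. ] open 65.0 t 12.6
shift [ 0.001 -0.004  0.023] turnz -0.006 rows 0.2 0.0
```

Emit:
step_arm(
  steps=[
    [0,-0.004,0.006,0,0,0,1],
    [0,-0.004,0.012,0,0,0,1],
    [0,-0.004,0.016,0,0,0,1],
    [0,-0.004,0.02,0,0,0,1],
    [0,-0.004,0.023,0,0,0,1],
    [0,-0.004,0.023,0,0,0,1],
    [0,-0.004,0.023,0,0,0,1],
  ],
)

```text
time_s: 13.13
position: [0.4597, 0.1355, 0.0564]
tcp_rot: [[0.975, 0.222, 0.0], [0.222, -0.975, 0.0], [0.0, -0.0, -1.0]]
force: [0.3, -0.1, -2.0]
opening: 0.746
grasp_force: 30.0
```

Emit:
step_arm(
  steps=[
    [0,0,0.001,0,0,0,1],
    [0,0,0.002,0,0,0,1],
    [0,0,0.003,0,0,0,1],
    [0,0,0.003,0,0,0,1],
  ],
)

```text
time_s: 13.47
position: [0.4596, 0.1354, 0.0554]
tcp_rot: [[0.975, 0.222, -0.0], [0.222, -0.975, -0.0], [-0.0, -0.0, -1.0]]
force: [-0.8, 0.8, -2.1]
opening: 0.745
grasp_force: 30.0
```

```bash
python3 go.py 460.2 134.8 55.5 13
```

```text
pos [459.6 135.4  55.4] phi 12.82 F [-0.8  0.8 -2.1] open 64.8 t 13.5
shift [ 0.001  0.002 -0.   ] turnz -0.004 rows 0.0 0.0
```

Emit:
step_arm(
  steps=[
    [0.001,0.002,0.001,0,0,0,1],
    [0.001,0.002,0.002,0,0,0,1],
    [0.001,0.002,0.003,0,0,0,1],
    [0.001,0.002,0.003,0,0,0,1],
  ],
)

```text
time_s: 13.8
position: [0.4598, 0.1352, 0.0553]
tcp_rot: [[0.975, 0.222, -0.0], [0.222, -0.975, 0.0], [-0.0, -0.0, -1.0]]
force: [-1.6, 1.8, 6.6]
opening: 0.746
grasp_force: 30.0
```

Emit:
step_arm(
  steps=[
    [0,0,0.001,0,0,0,1],
    [0,0,0.002,0,0,0,1],
    [0,0,0.003,0,0,0,1],
    [0,0,0.003,0,0,0,1],
  ],
)

```text
time_s: 14.13
position: [0.4598, 0.1352, 0.0552]
tcp_rot: [[0.975, 0.222, 0.0], [0.222, -0.975, 0.0], [0.0, -0.0, -1.0]]
force: [-2.2, 1.4, 14.9]
opening: 0.749
grasp_force: 30.0
```

Emit:
step_arm(
  steps=[
    [0,0,-0.004,0,0,0,1],
    [0,0,-0.004,0,0,0,0.2],
    [0,0,-0.004,0,0,0,-0.4],
    [0,0,-0.004,0,0,0,-1],
    [0,0,-0.004,0,0,0,-1],
    [0,0,-0.06,0,0,0,-1],
    [0,0,-0.18,0,0,0,-1],
    [0,0,-0.28,0,0,0,-1],
  ],
)

```text
time_s: 14.8
position: [0.4595, 0.1347, 0.1378]
tcp_rot: [[0.975, 0.222, -0.003], [0.222, -0.975, -0.0], [-0.003, -0.0, -1.0]]
force: [1.3, 0.0, 0.5]
opening: 0.981
grasp_force: 0.0
```

```bash
python3 go.py 471 -120.2 120 44
```

```text
pos [459.5 134.7 137.8] phi 12.8 F [1.3 0.  0.5] open 85.3 t 14.8
shift [-0.151  0.837  0.06 ] turnz -0.693 rows 6.1 4.4
```

Emit:
step_arm(
  steps=[
    [-0.151,0.837,0.06,0,0,-0.693,-1],
    [-0.151,0.837,0.06,0,0,-0.693,-1],
    [-0.151,0.837,0.06,0,0,-0.693,-1],
    [-0.151,0.837,0.06,0,0,-0.693,-1],
    [-0.151,0.837,0.06,0,0,-0.693,-1],
    [-0.151,0.837,0.06,0,0,-0.693,-1],
    [-0.151,0.837,0.06,0,0,-0.693,-1],
    [-0.151,0.837,0.06,0,0,-0.693,-1],
  ],
)

```text
time_s: 15.47
position: [0.4739, -0.1268, 0.1193]
tcp_rot: [[0.724, 0.69, 0.004], [0.69, -0.724, -0.004], [0.0, 0.006, -1.0]]
force: [0.1, -0.1, -0.1]
opening: 1.0
grasp_force: 0.0
```

Emit:
step_arm(
  steps=[
    [0,0,0,0,0,0,-1],
    [0,0,0,0,0,0,-1],
    [0,0,0,0,0,0,-1],
  ],
)

```text
time_s: 15.72
position: [0.4709, -0.1187, 0.1194]
tcp_rot: [[0.719, 0.696, -0.001], [0.696, -0.719, 0.001], [-0.0, -0.002, -1.0]]
force: [0.8, -0.5, 0.5]
opening: 1.003
grasp_force: 0.0
```

```bash
python3 go.py 471 -120.2 32 44; python3 - <<'E'
from h import *
o=[]
for n in ("top","scene"):
    c=capture(n);u,v=proj(c,[[.4602,.1348,.04]])[0].astype(int)
    o.append(cv2.resize(c["image"][v-30:v+30,u-40:u+40,::-1],None,fx=5,fy=5,interpolation=cv2.INTER_NEAREST))
cv2.imwrite("pics/p5.png",np.hstack(o))
E
```

```text
pos [ 470.9 -118.7  119.4] phi 44.07 F [ 0.8 -0.5  0.5] open 87.2 t 15.7
shift [-0.003  0.004  0.291] turnz 0.002 rows 2.1 0.0
```

View pics/p5.png

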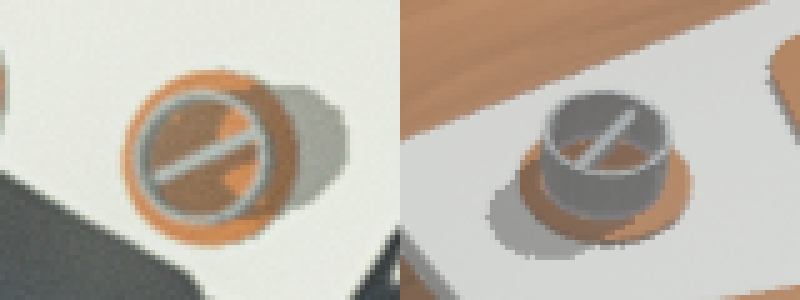

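The crops show the large round die flat on its blank. It may be a couple of mm towards −y, so I'll measure it while picking up the oblong die.

```bash
cat > chk.py <<'E'
from h import *
def chk(c,L,R,rd):
    """die centre minus leather centre (mm), round parts, one camera"""
    im,h=up(c);t=np.linspace(0,6.28,90)
    a=(proj(c,np.c_[L[0]+R*np.cos(t),L[1]+R*np.sin(t),0*t+24]/1000)+.5)*S
    m=np.zeros(h.shape[:2],np.uint8);cv2.fillPoly(m,[a.astype(np.int32)],1)
    g=cv2.morphologyEx(((h[...,1]<100)&(m>0)).astype(np.uint8),cv2.MORPH_OPEN,np.ones((3,3)))
    k=max(cv2.findContours(g,cv2.RETR_EXTERNAL,cv2.CHAIN_APPROX_NONE)[0],key=cv2.contourArea)
    w=cast(c,(cv2.convexHull(k)[:,0]+.5)/S-.5,.040)*1000
    m=cv2.moments(w.astype(np.float32));b=cv2.minAreaRect(w.astype(np.float32))
    return (np.array([m["m10"],m["m01"]])/m["m00"]-L).round(1),np.round(b[1],1)
if __name__=="__main__":
    c=capture("top");print(chk(c,[459.4,135.9],44,33));print(chk(c,[623.5,289.7],34,22))
    c=capture("scene");print(chk(c,[460.9,133.8],44,33));print(chk(c,[625,287.3],34,22))
E
python3 chk.py
```

```text
(array([-0.2,  0.3]), array([68.8, 72.8]))
(array([ 2.2, -6.1]), array([53.3, 66.7]))
(array([ 10.2, -12.2]), array([72. , 87.6]))
(array([  6.9, -14.9]), array([55.9, 67. ]))
```

Emit:
step_arm(
  steps=[
    [-0.002,0.002,0.1,0,0,0,-1],
    [-0.002,0.002,0.2,0,0,0,-1],
    [-0.002,0.002,0.27,0,0,0,-1],
    [-0.002,0.002,0.291,0,0,0,-1],
    [-0.002,0.002,0.291,0,0,0,-1],
    [-0.002,0.002,0.291,0,0,0,0.2],
    [-0.002,0.002,0.291,0,0,0,0.4],
    [-0.002,0.002,0.291,0,0,0,1],
  ],
)

```text
time_s: 16.58
position: [0.4725, -0.1211, 0.0336]
tcp_rot: [[0.719, 0.695, 0.002], [0.695, -0.719, -0.001], [0.001, 0.003, -1.0]]
force: [-1.0, -0.4, 0.2]
opening: 0.856
grasp_force: 0.0
```

Emit:
step_arm(
  steps=[
    [0,0,0,0,0,0,1],
    [0,0,0,0,0,0,1],
    [0,0,0,0,0,0,1],
    [0,0,0,0,0,0,1],
  ],
)

```text
time_s: 16.92
position: [0.4709, -0.1202, 0.0333]
tcp_rot: [[0.719, 0.695, -0.001], [0.695, -0.719, 0.001], [-0.0, -0.001, -1.0]]
force: [-2.1, 2.7, 7.0]
opening: 0.73
grasp_force: 30.0
```

```bash
python3 go.py 618.7 125.4 120 -15.9
```

```text
pos [ 470.9 -120.2   33.3] phi 43.99 F [-2.1  2.7  7. ] open 63.6 t 16.9
shift [ 0.923 -0.247 -0.289] turnz 1.331 rows 7.2 8.4
```

Emit:
step_arm(
  steps=[
    [0,0,-0.05,0,0,0,1],
    [0,0,-0.15,0,0,0,1],
    [0,0,-0.26,0,0,0,1],
    [0.46,-0.12,-0.29,0,0,0.7,1],
    [0.46,-0.12,-0.29,0,0,0.7,1],
    [0.46,-0.12,-0.29,0,0,0.7,1],
    [0.46,-0.12,-0.29,0,0,0.7,1],
    [0.46,-0.12,-0.29,0,0,0.7,1],
  ],
)

```text
time_s: 17.58
position: [0.5496, 0.0052, 0.1203]
tcp_rot: [[0.977, 0.215, 0.007], [0.215, -0.977, 0.001], [0.007, 0.001, -1.0]]
force: [-0.4, 0.1, -3.5]
opening: 0.732
grasp_force: 30.0
```

```bash
python3 go.py 618.7 125.4 120 -15.9
```

```text
pos [549.6   5.2 120.3] phi 12.41 F [-0.4  0.1 -3.5] open 63.7 t 17.6
shift [ 0.311 -0.342  0.003] turnz 0.629 rows 3.3 4.0
```

Emit:
step_arm(
  steps=[
    [0.311,-0.342,0.003,0,0,0.629,1],
    [0.311,-0.342,0.003,0,0,0.629,1],
    [0.311,-0.342,0.003,0,0,0.629,1],
    [0.311,-0.342,0.003,0,0,0.629,1],
    [0.311,-0.342,0.003,0,0,0.629,1],
    [0.311,-0.342,0.003,0,0,0.629,1],
    [0.311,-0.342,0.003,0,0,0.629,1],
    [0.311,-0.342,0.003,0,0,0.629,1],
  ],
)

```text
time_s: 18.25
position: [0.6136, 0.1201, 0.118]
tcp_rot: [[0.962, -0.273, -0.002], [-0.273, -0.962, -0.0], [-0.002, 0.001, -1.0]]
force: [0.3, 0.5, -4.6]
opening: 0.73
grasp_force: 30.0
```

```bash
python3 go.py 618.7 125.4 62 -15.9
```

```text
pos [613.6 120.1 118. ] phi -15.81 F [ 0.3  0.5 -4.6] open 63.5 t 18.2
shift [ 0.012 -0.022  0.187] turnz 0.002 rows 1.4 0.0
```

Emit:
step_arm(
  steps=[
    [0.012,-0.022,0,0,0,0.002,1],
    [0.012,-0.022,0.05,0,0,0.002,1],
    [0.012,-0.022,0.1,0,0,0.002,1],
    [0.012,-0.022,0.15,0,0,0.002,1],
    [0.012,-0.022,0.18,0,0,0.002,1],
    [0.012,-0.022,0.187,0,0,0.002,1],
    [0.012,-0.022,0.187,0,0,0.002,1],
    [0.012,-0.022,0.187,0,0,0.002,1],
  ],
)

```text
time_s: 18.92
position: [0.6206, 0.1264, 0.0628]
tcp_rot: [[0.962, -0.274, 0.001], [-0.274, -0.962, 0.0], [0.001, -0.0, -1.0]]
force: [-0.6, 0.3, -2.4]
opening: 0.732
grasp_force: 30.0
```

```bash
python3 go.py 618.7 125.4 55.2 -15.9
```

```text
pos [620.6 126.4  62.8] phi -15.92 F [-0.6  0.3 -2.4] open 63.6 t 18.9
shift [-0.005  0.005  0.025] turnz -0.0 rows 0.2 0.0
```

Emit:
step_arm(
  steps=[
    [-0.005,0.005,0.006,0,0,0,1],
    [-0.005,0.005,0.012,0,0,0,1],
    [-0.005,0.005,0.018,0,0,0,1],
    [-0.005,0.005,0.022,0,0,0,1],
    [-0.005,0.005,0.025,0,0,0,1],
    [-0.005,0.005,0.025,0,0,0,1],
    [-0.005,0.005,0.025,0,0,0,1],
  ],
)

```text
time_s: 19.5
position: [0.6182, 0.1256, 0.0548]
tcp_rot: [[0.962, -0.274, -0.0], [-0.274, -0.962, 0.0], [-0.0, 0.0, -1.0]]
force: [-0.2, 0.4, -3.3]
opening: 0.731
grasp_force: 30.0
```

Emit:
step_arm(
  steps=[
    [0,0,0.001,0,0,0,1],
    [0,0,0.002,0,0,0,1],
    [0,0,0.003,0,0,0,1],
    [0,0,0.003,0,0,0,1],
  ],
)

```text
time_s: 19.83
position: [0.6183, 0.1256, 0.0544]
tcp_rot: [[0.962, -0.274, 0.0], [-0.274, -0.962, 0.0], [0.0, -0.0, -1.0]]
force: [-1.1, -0.1, 0.7]
opening: 0.733
grasp_force: 30.0
```

```bash
python3 go.py 618.7 125.4 54 -15.9
```

```text
pos [618.3 125.6  54.4] phi -15.9 F [-1.1 -0.1  0.7] open 63.8 t 19.8
shift [0.001 0.    0.001] turnz 0.0 rows 0.0 0.0
```

Contact. A touch lower, then release and rise.

Emit:
step_arm(
  steps=[
    [0,0,0.001,0,0,0,1],
    [0,0,0.001,0,0,0,1],
    [0,0,0,0,0,0,0.2],
    [0,0,0,0,0,0,-0.4],
    [0,0,0,0,0,0,-1],
    [0,0,0,0,0,0,-1],
    [0,0,-0.06,0,0,0,-1],
    [0,0,-0.18,0,0,0,-1],
  ],
)

```text
time_s: 20.5
position: [0.615, 0.1254, 0.1039]
tcp_rot: [[0.962, -0.274, -0.01], [-0.274, -0.962, -0.0], [-0.009, 0.003, -1.0]]
force: [-0.6, 0.2, 0.3]
opening: 0.942
grasp_force: 0.0
```

```bash
python3 go.py 618.5 -128.8 125 29.3
```

```text
pos [615.  125.4 103.9] phi -15.91 F [-0.6  0.2  0.3] open 81.9 t 20.5
shift [ 0.243  0.812 -0.07 ] turnz -1.005 rows 6.1 6.3
```

Emit:
step_arm(
  steps=[
    [0,0,-0.07,0,0,0,-1],
    [0.24,0.81,-0.07,0,0,-1,-1],
    [0.24,0.81,-0.07,0,0,-1,-1],
    [0.24,0.81,-0.07,0,0,-1,-1],
    [0.24,0.81,-0.07,0,0,-1,-1],
    [0.24,0.81,-0.07,0,0,-1,-1],
    [0.24,0.81,-0.07,0,0,-1,-1],
    [0.24,0.81,-0.07,0,0,-1,-1],
  ],
)

```text
time_s: 21.17
position: [0.6218, -0.134, 0.129]
tcp_rot: [[0.873, 0.487, 0.003], [0.487, -0.873, -0.003], [0.001, 0.004, -1.0]]
force: [1.0, 0.8, 0.3]
opening: 0.999
grasp_force: 0.0
```

Emit:
step_arm(
  steps=[
    [0,0,0,0,0,0,-1],
    [0,0,0,0,0,0,-1],
    [0,0,0,0,0,0,-1],
  ],
)

```text
time_s: 21.42
position: [0.6205, -0.1268, 0.1286]
tcp_rot: [[0.874, 0.486, -0.001], [0.486, -0.874, 0.001], [-0.0, -0.001, -1.0]]
force: [-0.5, 0.0, 0.0]
opening: 1.001
grasp_force: 0.0
```

```bash
python3 go.py 618.5 -128.8 32 29.3;python3 - <<'E'
from h import *
o=[]
for n in ("top","scene"):
    c=capture(n);u,v=proj(c,[[.6187,.1254,.04]])[0].astype(int)
    o.append(cv2.resize(c["image"][v-40:v+40,u-40:u+40,::-1],None,fx=5,fy=5,interpolation=cv2.INTER_NEAREST))
cv2.imwrite("pics/p6.png",np.hstack(o))
E
```

```text
pos [ 620.5 -126.8  128.6] phi 29.06 F [-0.5  0.   0. ] open 87.1 t 21.4
shift [-0.009  0.003  0.322] turnz -0.005 rows 2.3 0.0
```

View pics/p6.png

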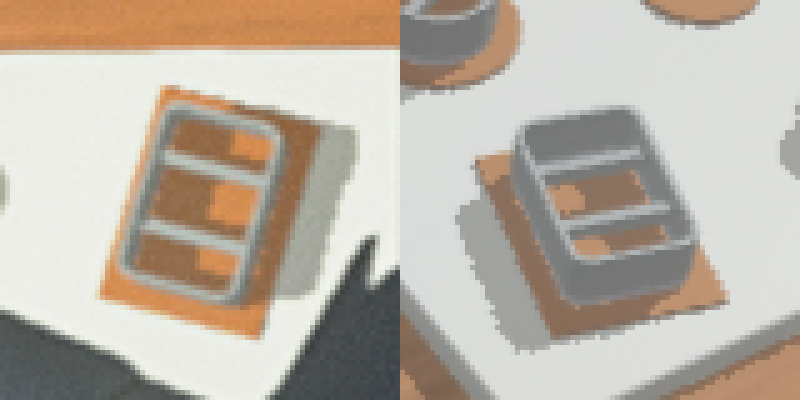

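The crops show the oblong die flat and lined up on its blank, centred within about 1.5 mm. The round-ended die is last.

Emit:
step_arm(
  steps=[
    [-0.008,0.003,0.1,0,0,-0.005,-1],
    [-0.008,0.003,0.2,0,0,-0.005,-1],
    [-0.008,0.003,0.29,0,0,-0.005,-1],
    [-0.008,0.003,0.32,0,0,-0.005,-1],
    [-0.008,0.003,0.32,0,0,-0.005,-1],
    [-0.008,0.003,0.32,0,0,-0.005,0.2],
    [-0.008,0.003,0.32,0,0,-0.005,0.4],
    [-0.008,0.003,0.32,0,0,-0.005,1],
  ],
)

```text
time_s: 22.18
position: [0.6204, -0.1299, 0.0347]
tcp_rot: [[0.872, 0.49, 0.003], [0.49, -0.872, -0.001], [0.002, 0.002, -1.0]]
force: [-0.3, -0.5, -0.6]
opening: 0.854
grasp_force: 0.0
```

Emit:
step_arm(
  steps=[
    [0,0,0,0,0,0,1],
    [0,0,0,0,0,0,1],
    [0,0,0,0,0,0,1],
    [0,0,0,0,0,0,1],
    [0,0,0,0,0,0,1],
  ],
)

```text
time_s: 22.6
position: [0.6187, -0.1291, 0.0333]
tcp_rot: [[0.872, 0.49, -0.001], [0.49, -0.872, 0.001], [-0.0, -0.002, -1.0]]
force: [-0.7, 2.3, 4.2]
opening: 0.522
grasp_force: 29.9
```

```bash
python3 go.py 473.7 283.6 120 -17.1
```

```text
pos [ 618.7 -129.1   33.3] phi 29.32 F [-0.7  2.3  4.2] open 45.4 t 22.6
shift [ 0.252 -1.436 -0.287] turnz 1.031 rows 10.7 6.5
```

Emit:
step_arm(
  steps=[
    [0,0,-0.05,0,0,0,1],
    [0,0,-0.15,0,0,0,1],
    [0,0,-0.27,0,0,0,1],
    [0.12,-0.7,-0.35,0,0,0.6,1],
    [0.12,-0.7,-0.35,0,0,0.6,1],
    [0.12,-0.7,-0.35,0,0,0.6,1],
    [0.12,-0.7,-0.35,0,0,0.6,1],
    [0.12,-0.7,-0.35,0,0,0.6,1],
  ],
)

```text
time_s: 23.27
position: [0.5487, 0.066, 0.137]
tcp_rot: [[0.999, 0.036, -0.001], [0.036, -0.999, -0.0], [-0.001, 0.0, -1.0]]
force: [0.9, 0.9, -2.1]
opening: 0.524
grasp_force: 29.9
```

```bash
python3 go.py 473.7 283.6 130 -17.1
```

```text
pos [548.7  66.  137. ] phi 2.08 F [ 0.9  0.9 -2.1] open 45.6 t 23.3
shift [-0.224 -0.734  0.023] turnz 0.426 rows 5.5 2.7
```

Emit:
step_arm(
  steps=[
    [-0.224,-0.734,0.023,0,0,0.426,1],
    [-0.224,-0.734,0.023,0,0,0.426,1],
    [-0.224,-0.734,0.023,0,0,0.426,1],
    [-0.224,-0.734,0.023,0,0,0.426,1],
    [-0.224,-0.734,0.023,0,0,0.426,1],
    [-0.224,-0.734,0.023,0,0,0.426,1],
    [-0.224,-0.734,0.023,0,0,0.426,1],
    [-0.224,-0.734,0.023,0,0,0.426,1],
  ],
)

```text
time_s: 23.93
position: [0.4727, 0.2834, 0.1298]
tcp_rot: [[0.958, -0.286, -0.001], [-0.286, -0.958, -0.001], [-0.0, 0.001, -1.0]]
force: [0.4, -0.6, -2.8]
opening: 0.527
grasp_force: 29.9
```

Emit:
step_arm(
  steps=[
    [0,0,0,0,0,0,1],
    [0,0,0,0,0,0,1],
    [0,0,0,0,0,0,1],
  ],
)

```text
time_s: 24.18
position: [0.4745, 0.2809, 0.1302]
tcp_rot: [[0.956, -0.292, -0.0], [-0.292, -0.956, -0.0], [0.0, 0.0, -1.0]]
force: [-0.0, -0.5, -3.0]
opening: 0.524
grasp_force: 29.9
```

```bash
python3 go.py 473.7 283.6 62 -17.1
```

```text
pos [474.5 280.9 130.2] phi -16.96 F [-0.  -0.5 -3. ] open 45.6 t 24.2
shift [-0.005 -0.008  0.227] turnz 0.003 rows 1.6 0.0
```

Emit:
step_arm(
  steps=[
    [-0.005,-0.008,0.06,0,0,0.003,1],
    [-0.005,-0.008,0.12,0,0,0.003,1],
    [-0.005,-0.008,0.17,0,0,0.003,1],
    [-0.005,-0.008,0.21,0,0,0.003,1],
    [-0.005,-0.008,0.227,0,0,0.003,1],
    [-0.005,-0.008,0.227,0,0,0.003,1],
    [-0.005,-0.008,0.227,0,0,0.003,1],
    [-0.005,-0.008,0.227,0,0,0.003,1],
  ],
)

```text
time_s: 24.85
position: [0.4739, 0.2848, 0.063]
tcp_rot: [[0.956, -0.293, 0.002], [-0.293, -0.956, 0.001], [0.001, -0.001, -1.0]]
force: [-0.1, 0.1, -2.6]
opening: 0.525
grasp_force: 29.9
```

```bash
python3 go.py 473.7 283.6 55.2 -17.1
```

```text
pos [473.9 284.8  63. ] phi -17.02 F [-0.1  0.1 -2.6] open 45.7 t 24.9
shift [0.    0.004 0.026] turnz 0.002 rows 0.2 0.0
```

Emit:
step_arm(
  steps=[
    [0,0.003,0.006,0,0,0.002,1],
    [0,0.003,0.012,0,0,0.002,1],
    [0,0.003,0.018,0,0,0.002,1],
    [0,0.003,0.022,0,0,0.002,1],
    [0,0.003,0.025,0,0,0.002,1],
    [0,0.003,0.025,0,0,0.002,1],
    [0,0.003,0.025,0,0,0.002,1],
  ],
)

```text
time_s: 25.43
position: [0.4727, 0.2841, 0.0547]
tcp_rot: [[0.956, -0.293, -0.0], [-0.293, -0.956, -0.0], [-0.0, 0.0, -1.0]]
force: [0.6, -0.2, -3.1]
opening: 0.524
grasp_force: 29.9
```

Emit:
step_arm(
  steps=[
    [0,0,0.001,0,0,0,1],
    [0,0,0.002,0,0,0,1],
    [0,0,0.003,0,0,0,1],
    [0,0,0.003,0,0,0,1],
  ],
)

```text
time_s: 25.77
position: [0.4729, 0.2841, 0.0543]
tcp_rot: [[0.956, -0.293, 0.0], [-0.293, -0.956, 0.0], [0.0, -0.0, -1.0]]
force: [-1.1, -0.5, 3.1]
opening: 0.527
grasp_force: 29.9
```

```bash
python3 go.py 473.7 283.6 54.3 -17.1
```

```text
pos [472.9 284.1  54.3] phi -17.06 F [-1.1 -0.5  3.1] open 45.8 t 25.8
shift [0.003 0.001 0.   ] turnz 0.001 rows 0.0 0.0
```

Emit:
step_arm(
  steps=[
    [0,0,-0.001,0,0,0,1],
    [0,0,-0.001,0,0,0,0.2],
    [0,0,-0.001,0,0,0,-0.4],
    [0,0,-0.001,0,0,0,-1],
    [0,0,-0.001,0,0,0,-1],
    [0,0,-0.06,0,0,0,-1],
    [0,0,-0.18,0,0,0,-1],
    [0,0,-0.3,0,0,0,-1],
  ],
)

```text
time_s: 26.43
position: [0.4717, 0.2836, 0.1434]
tcp_rot: [[0.956, -0.294, -0.004], [-0.294, -0.956, -0.001], [-0.003, 0.002, -1.0]]
force: [1.4, 1.4, 0.9]
opening: 0.891
grasp_force: 0.0
```

Emit:
step_arm(
  steps=[
    [0,0.9,-0.2,0,0,0,-1],
    [0,0.9,-0.2,0,0,0,-1],
    [0,0.9,-0.2,0,0,0,-1],
    [0,0.9,-0.2,0,0,0,-1],
    [0,0.9,-0.2,0,0,0,-1],
    [0,0.9,-0.2,0,0,0,-1],
    [0,0.9,-0.2,0,0,0,-1],
    [0,0.9,-0.2,0,0,0,-1],
  ],
)

```text
time_s: 27.1
position: [0.393, 0.0224, 0.2049]
tcp_rot: [[0.954, -0.299, 0.002], [-0.299, -0.954, -0.002], [0.002, 0.001, -1.0]]
force: [0.2, -0.0, -0.1]
opening: 0.998
grasp_force: 0.0
```

Emit:
step_arm(
  steps=[
    [0,0.7,0,0,0,0,-1],
    [0,0.7,0,0,0,0,-1],
    [0,0.7,0,0,0,0,-1],
    [0,0.7,0,0,0,0,-1],
    [0,0.7,0,0,0,0,-1],
    [0,0.7,0,0,0,0,-1],
    [0,0.7,0,0,0,0,-1],
    [0,0.7,0,0,0,0,-1],
  ],
)

```text
time_s: 27.77
position: [0.3317, -0.1741, 0.2036]
tcp_rot: [[0.956, -0.295, -0.001], [-0.295, -0.956, 0.001], [-0.001, -0.001, -1.0]]
force: [-0.2, -0.7, 0.3]
opening: 0.998
grasp_force: 0.0
```

```bash
cat > fin.py <<'E'
from h import *
# per die: leather outline centre (per camera), axis, half sizes; gaps measured by bright-rim hull on z=.056
T=dict(sr=((623.5,289.7),22,22,0),lr=((459.4,135.9),33,33,0),ob=((617.9,126.6),47,32,-15.9),re=((472.8,284.9),48,23,-17.1))
c=capture("top");im,h=up(c)
ov=im.copy()
for k,(L,a,b,t) in T.items():
    r={"ob":10}.get(k,b);q=[]
    for s in np.linspace(0,2*np.pi,160,endpoint=False):
        q.append([np.sign(np.cos(s))*(a-r)+r*np.cos(s),np.sign(np.sin(s))*(b-r)+r*np.sin(s)])
    t=np.radians(t);q=np.array(q)@np.array([[np.cos(t),np.sin(t)],[-np.sin(t),np.cos(t)]])+L
    p=(proj(c,np.c_[q,np.full(len(q),56.)]/1000)+.5)*S
    cv2.polylines(ov,[p.round().astype(np.int32)],True,(0,0,255),1)
u,v=proj(c,[[.545,.21,.03]])[0].astype(int)
cv2.imwrite("pics/fin.png",cv2.resize(ov[(v-70)*S:(v+70)*S,(u-85)*S:(u+85)*S,::-1],(726,598)))
c2=capture("scene");cv2.imwrite("pics/fin2.png",c2["image"][:,:,::-1])
E
python3 fin.py
```

```text
(no output)
```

View pics/fin.png

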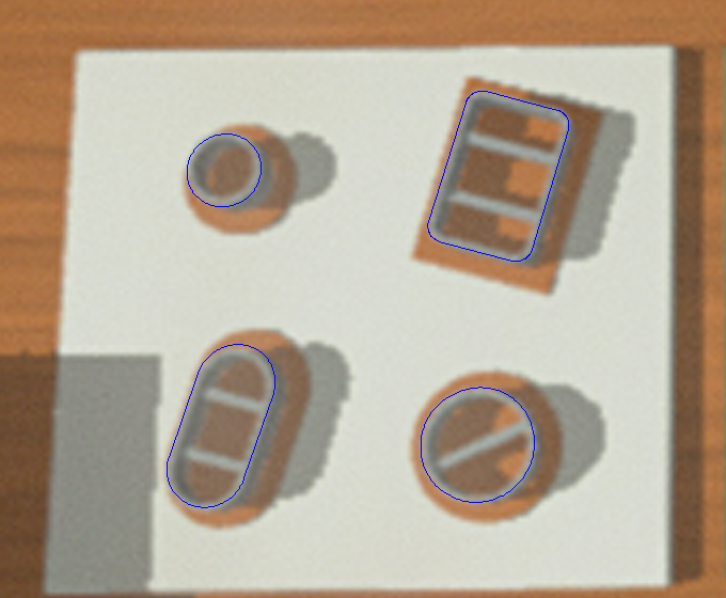

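View pics/fin2.png

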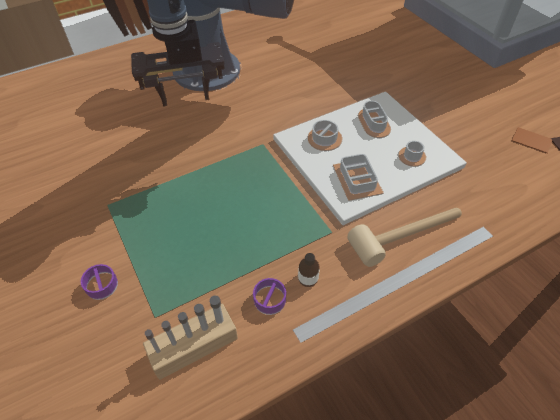

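The outlines where centred die rims should appear (drawn by projection on the top view) match all four rims within about 1 mm. The small round is at (224,170), the oblong at (498,177), the round-ended at (221,427) and the large round at (478,445). The scene view shows the mat empty, and the mallet and bottle where they were.

```bash
python3 -c "
from rig import *
print(hand_in())"
```

```text
the job is handed in; nothing more can be done
None
```

All four dies are set flat on their own leather blanks, centred to within about 1 mm by the top camera and lined up; the mallet and dye bottle were left alone, and the job is handed in at about 28 s.

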